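# Load a ring clamp into a ratchet cramp and tighten the jaw with the lever

## Task

Lay the wooden ring clamp lengthwise on the bed of the ratchet cramp, between the fixed stop and the sliding jaw. Then swing the cramp's lever back and forth by its upright wooden grip, notch by notch, until the jaw holds the ring clamp firmly against the stop; drive the jaw only with the lever, stop once it is tight rather than forcing it, let go, and leave the other things on the bench where they are.

Things in the scene. Friction and masses are not known exactly. Their poses are not given: they have to be found in the camera images.
- ring_clamp_centre (a point): Centre of the ring clamp, half-way up (15 mm over its underside): a loose waisted piece of wood, 104 mm long, 32 mm wide at the ends, 30 mm high, round in section, about 0.12 kg, lying on the worktop to the left of the cramp. Grasp it across its width at mid-length: the fingers meet it as a straight bar 31 mm wide.
- ring_clamp: The same ring clamp: origin at the centre of its underside, y along its 104 mm length, x across it, z up. Either way round is right on the bed.
- cramp: The ratchet cramp, dark steel, screwed down. Origin on the worktop under the fixed stop's face; x runs along the bed from the stop to the jaw, z up. Bed: 70 mm wide, top 12 mm over the worktop, middle line y = 0. Stop (x = -26 to 0) and jaw are 56 mm wide, their tops 45 mm over the worktop. The sides are open.
- jaw_face (a point): Middle of the sliding jaw's face that looks at the stop, 28 mm over the worktop. It starts 134 to 150 mm from the stop's face; the ring clamp needs 104 mm. The jaw moves only towards the stop and pushes the ring clamp along the bed.
- lever_grip (a point): Half-way up the lever's upright round wooden grip, 22 mm thick and 65 mm high (from 57 to 122 mm over the worktop), 115 mm from the pivot. The grip can turn between the fingers.
- lever_pivot (a point): Top of the lever's upright pivot, 57 mm over the worktop, above the middle of the toothed brass wheel. The lever swings level about it.
- lever (a joint): Lever angle in rad, -0.65 to 0.65, 0 in mid-swing, growing counter-clockwise from above. That way it drives the wheel (a step each 0.39 rad, up to one step of it idle before the pawl bites) and the jaw closes 13 mm per rad; the other way it clicks back freely. It stays where left. 1 to 5 N at the grip move it; once the jaw is tight the force climbs: stop at about 8 to 12 N.
- jaw (a joint): Travel of the jaw in m, 0 fully open, growing as it closes; jaw face to stop face = 0.150 minus this. The jaw stays where the lever has brought it.
- screw_clamp: Bystander: two hardwood halves on two threaded rods, 41 x 85 x 30 mm, lying in front of the cramp on the left; origin at the centre of its underside.
- pliers: Bystander: pliers with dipped grips, 46 x 124 x 10 mm, lying under or near the lever on the right; origin at the centre of its underside.
- solder_tin: Bystander: round metal tin, 49 mm across, 20 mm high, behind the cramp on the left; origin at the centre of its underside.

How it is judged:
On the way:
1. the ring clamp lies on the bed (y of ring_clamp_centre in the frame of cramp between -0.012 and 0.012 m and z of ring_clamp_centre in the frame of cramp between 0.02 and 0.035 m and angle between the y axis of ring_clamp and the x axis of cramp, either way round below 0.15 rad and x of ring_clamp_centre in the frame of cramp above 0.047 m and contact force between the fingers and ring_clamp below 0.1 N and linear speed of ring_clamp below 0.02 m/s), for 0.2 s.
At the end, for the whole second after the job is handed in: The ring clamp lies lengthwise on the bed (within 12 mm of the middle line and 0.15 rad of its direction), its end within about 3 mm of the fixed stop, and the jaw has closed on the other end (jaw face under 106.5 mm from the stop's face) and presses on it with over 2 N; all at rest, lever let go (y of ring_clamp_centre in the frame of cramp between -0.012 and 0.012 m and z of ring_clamp_centre in the frame of cramp between 0.02 and 0.035 m and angle between the y axis of ring_clamp and the x axis of cramp, either way round below 0.15 rad and x of ring_clamp_centre in the frame of cramp between 0.046 and 0.057 m and x of jaw_face in the frame of cramp below 0.1065 m and contact force between jaw and ring_clamp above 2 N and linear speed of ring_clamp below 0.01 m/s); the robot touches nothing.
It fails at once if the jaw is pushed directly with the fingers instead of by the lever (contact force between the fingers and jaw above 10 N).
It fails at once if the ring clamp is crushed: the jaw squeezes it with over 250 N (about 30 N on the lever grip) (contact force between jaw and ring_clamp above 250 N).
It fails at once if a bystander (screw clamp, pliers or round tin) is moved by over 30 mm (distance of any of screw_clamp, pliers, solder_tin from where it was at the start of the episode above 0.03 m).
It also fails if it takes over 64 s, if anything falls off the work surface, if the arm or the gripper's body presses on something with over 40 N, if the wrist force passes 120 N, or if a joint passes its speed limit or range.

## Robot

A 6-joint arm with a two-finger parallel gripper is mounted at the origin on the work surface; the furniture and walls round the work are solid. World frame = base frame: x ahead of the robot, y to its left, z up, the work surface at z = 0. Lengths are in m, angles in rad, forces in N, time in s.
With the tool pointing down it reaches from about 0.325 to 0.775 m from the base axis. Payload 5.5 kg.
Tool frame: the origin (TCP) lies at the very end of the fingers, on their centre line; the grasp point (between the pads) lies 19 mm behind it (hold_point_z is the distance from the TCP to the grasp point, in m); z points along the fingers, y is the line along which they close (so a half turn about z gives the same grasp; the last joint's range is limited). The gripper opens to 85 mm and grips with 20 to 120 N. Pads are 22 mm wide; open, the fingers measure 114 mm over their backs; the gripper's body (76 mm by 85 mm) begins 54 mm behind the grasp point. The pads swing forward as they close: fully open they stand 13 mm farther back than shut.
Start: joints at [-1.342, 0.091, 1.231, -0, 1.82, -0.057], TCP at [0.169, -0.576, 0.201] pointing down, gripper open.
Joint ranges: [-2.87, 2.87], [-0.86, 2.18], [0.17, 2.46], [-1.51, 4.65], [0.06, 2.69], [-2.65, 2.65]. Speed limits (rad/s): [2.57, 2.57, 3.01, 3.14, 3.14, 3.14].

## Interface

Orientations are given as a unit quaternion [x, y, z, w].
In Python, from cell import * gives the robot as it stands.
- The arm moves only by the shell command python3 -m handwheel 'ROWS' [FORCE]. ROWS is JSON, one flat list of numbers, 7 for each row, row after row: the shift along the tool's x, y, z in mm, then the turn, a rotation vector about the tool's x, y, z in degrees, then the opening, from -1 (shut) to 1 (fully open). In form: [x, y, z, wx, wy, wz, jaw, x, y, z, wx, wy, wz, jaw, ...]. A call has 1 to 8 rows; each row shifts and turns the commanded pose from where the row before left it, along the tool's axes as they then stand; what a row does not reach is not made up. A row lasts 1/8 s, in which the tool goes at most 62.5 mm and 10.7 degrees, less where a joint would pass 70% of its speed; a pose out of reach is approached as far as the arm can. A call with a gripper value outside its range is refused whole. The fingers move at their own pace and stop on an object; FORCE is the grip in N (left out, the last holds). Time passes only in rows, so rows that do not move let the fingers close. It gives the time, the measured TCP pose, the force, the opening and the grip force at its end, in the units of the state.
- sense(): the state, without advancing time (a new reading comes with each control period).
- get_image(name): name is "scene" or "top" or "wrist"; returns a dict with "pixels" (420x560x3 uint8, red, green, blue), "fov_y" (degrees; the focal length in pixels is half the picture's height over the tangent of half this angle, whatever the lens; pixels are square), "cx", "cy" (the principal point, pixels), "k1" (the pictures are not rectified: a ray, as slopes to the right and down, at radius r is drawn at 1 + k1 r^2 times it, then the intrinsics apply), "xyz" and "attitude" of the camera in the world; the wrist camera has in their place "hand_eye" (4x4, takes a point from camera to tool coordinates, whose origin is the TCP and whose axes are the flange's). Camera axes: x right, y down, z forward; pixel columns grow to the right and rows downward; lengths in m; the calibration is good to about 2 mm. A picture is of the moment at which its call begins: read the wrist's pose just before it. There is no depth.
- sign_off(): hands the job in; it is judged then, once.
The state is a dict: "clock": time; "qpos": joint angles; "qd": joint speeds; "effort": joint torques, N m; "tool_pos": TCP position; "orientation": TCP orientation; "wrist_force": force on the tool from outside, world axes, zero at the start; "ft_torque": the same for the moment, N m; "opening": finger opening in m; "grasp_force": force on a finger pad.
Only numpy, scipy, OpenCV 4.12 (cv2) and the standard library are available. Lean on these libraries where they do the work, as an engineer would, in place of code of your own. Each camera call takes 0.05 s, during which the arm holds its last target. There are 200 camera calls.

## Working session

There is one attempt and no reset: what is moved stays moved. The work goes in short steps, Python scripts to look and compute and a shell command to move; the robot and the scene stay as the last step left them, time stands still between calls to the robot, and variables do not carry over. Pictures are saved under pics/ and viewed, at most 10 in all, crops included, and the job is handed in when it is done.

```bash
ls; mkdir -p pics; cat > h.py <<'E'
from cell import *
import numpy as np, cv2
from scipy.spatial.transform import Rotation as R
def cam(name):
    s=sense(); g=get_image(name); p=g["pixels"]
    f=p.shape[0]/2/np.tan(np.radians(g["fov_y"])/2)
    if name=="wrist":
        T=np.eye(4);T[:3,:3]=R.from_quat(s["orientation"]).as_matrix();T[:3,3]=s["tool_pos"]
        T=T@np.array(g["hand_eye"])
    else:
        T=np.eye(4);a=np.array(g["attitude"],float)
        T[:3,:3]=a if a.shape==(3,3) else R.from_quat(a).as_matrix(); T[:3,3]=g["xyz"]
    return dict(img=p,f=f,c=(g["cx"],g["cy"]),k1=g["k1"],T=T)
def ray(c,uv):
    d=(np.array(uv,float)-c["c"])/c["f"]; x=d.copy()
    for _ in range(20): x=d/(1+c["k1"]*(x@x))
    return c["T"][:3,:3]@np.r_[x,1]
def onz(c,uv,z):
    d=ray(c,uv);o=c["T"][:3,3];return o+d*(z-o[2])/d[2]
def proj(c,P):
    q=c["T"][:3,:3].T@(np.array(P)-c["T"][:3,3]);x=q[:2]/q[2];x=x*(1+c["k1"]*(x@x));return x*c["f"]+c["c"]
def save(c,n): cv2.imwrite("pics/"+n+".png",cv2.cvtColor(c["img"],cv2.COLOR_RGB2BGR))
E
python3 - <<'E'
from h import *
s=sense();print(s)
import pickle
for n in("top","scene"):
    c=cam(n);save(c,n+"0");print(n,c["f"],c["c"],c["k1"],c["T"].round(3).tolist());pickle.dump(c,open(n+"0.pkl","wb"))
E
```

```text
pics
{'clock': 0.0, 'qpos': array([-1.34174116e+00,  9.18799047e-02,  1.23187931e+00,  1.08705171e-05,
        1.81976161e+00, -5.67050276e-02]), 'qd': array([-3.70889601e-04, -3.73496540e-04,  1.54496855e-03, -6.93139575e-04,
       -1.63550751e-03,  5.14692135e-05]), 'effort': array([-5.25952310e-04, -4.58747005e+01, -4.18015623e+01, -1.68742076e-04,
        1.20026810e-02, -9.42930214e-07]), 'tool_pos': array([ 0.16905751, -0.57535238,  0.19984201]), 'orientation': array([ 9.89809342e-01,  1.42395702e-01, -7.77275740e-05, -9.60957384e-04]), 'wrist_force': array([ 0.35998812, -0.05797124,  0.71199347]), 'ft_torque': array([0.04236223, 0.02349048, 0.00011924]), 'grasp_force': 0.0, 'opening': 0.08555578273095037}
top 445.2802153463908 (279.54250936914434, 208.80879282969457) -0.07593049802999058 [[-0.02, -0.998, 0.058, 0.44], [-1.0, 0.019, -0.012, 0.032], [0.01, -0.058, -0.998, 1.221], [0.0, 0.0, 0.0, 1.0]]
scene 525.2090198115562 (285.1512789127373, 214.0573512141526) -0.17297981640238788 [[-0.905, -0.33, 0.269, 0.19], [-0.426, 0.694, -0.581, 0.742], [0.005, -0.64, -0.768, 1.028], [0.0, 0.0, 0.0, 1.0]]
```

View pics/top0.png

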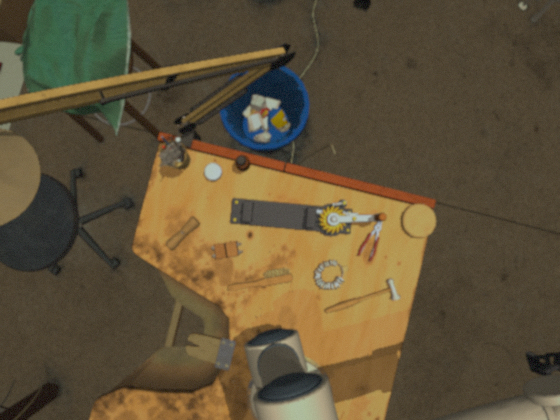

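View pics/scene0.png

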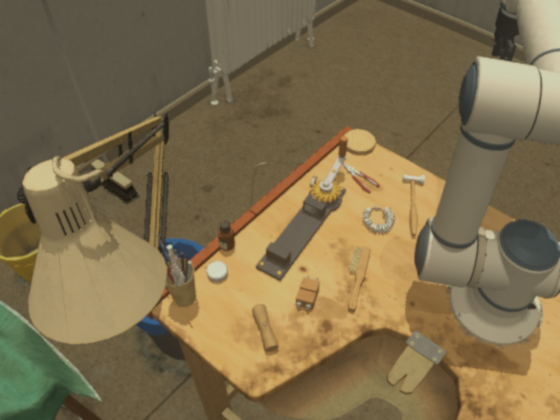

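The top view shows the ring clamp at about (183,233) and the cramp bed from (232,212) to (330,218). The wheel is at (333,218), the grip at (379,217), the pliers at (371,240), the screw clamp at (227,250) and the tin at (213,172). I'll zoom in.

```bash
python3 - <<'E'
from h import *
import pickle
c=pickle.load(open("top0.pkl","rb"));im=c["img"][160:265,155:395]
a=cv2.resize(im,None,fx=3.3,fy=3.3,interpolation=cv2.INTER_CUBIC)
c=pickle.load(open("scene0.pkl","rb"));im=c["img"][120:360,190:430]
b=cv2.resize(im,None,fx=2.5,fy=2.5,interpolation=cv2.INTER_CUBIC)
for n,i in(("topc",a),("scenec",b)): cv2.imwrite(f"pics/{n}.png",i[:,:,::-1])
E
```

```text
(no output)
```

View pics/topc.png

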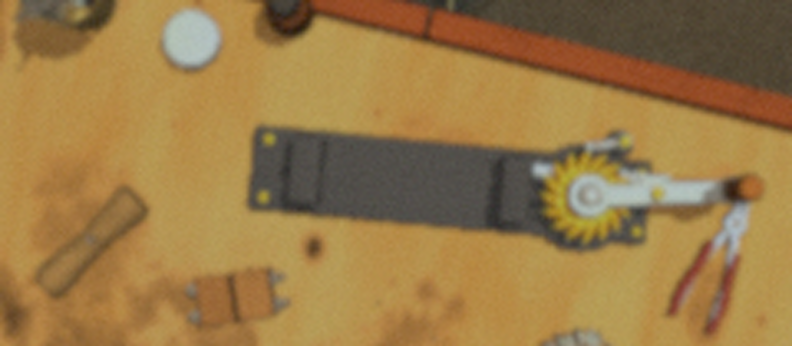

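View pics/scenec.png

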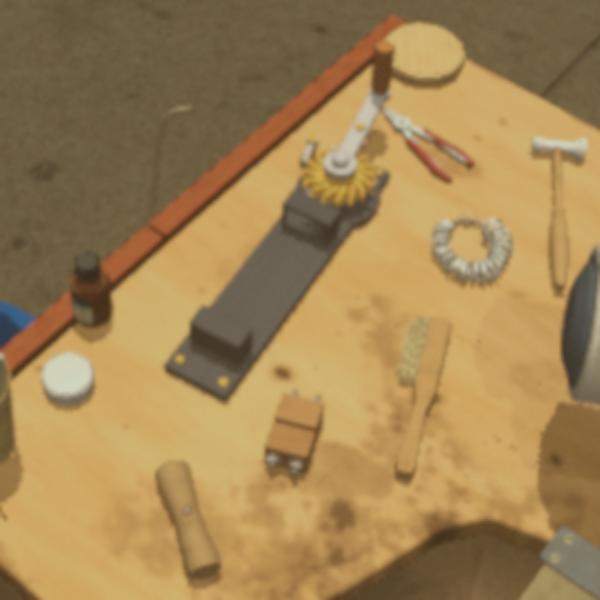

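The crops show the ring clamp with its centre at crop (91,241), running from (128,192) to (47,290). The stop's face is near x=320, the jaw's face near x=497, the pivot at (591,195) and the grip top at (748,187). The scene crop shows the same layout, with the grip upright at (382,70).

```bash
python3 - <<'E'
from h import *
import pickle
c=pickle.load(open("top0.pkl","rb"))
q=lambda u,v:(u/3.3+155,v/3.3+160)
S=pickle.load(open("scene0.pkl","rb"))
qs=lambda u,v:(u/2.5+190,v/2.5+120)
def p(n,u,v,z): print(n,onz(c,q(u,v),z).round(4))
p("ring",91,241,.015);p("ringA",136,198,.02);p("ringB",46,284,.02)
p("pivot",591,195,.06);p("griptop",750,187,.122)
p("bedTL",258,127,.012);p("bedBL",250,208,.012);p("scrU",269,139,.012);p("scrL",264,197,.012)
p("bedTR",520,150,.012);p("bedBR",520,233,.012)
p("stop1",325,140,.045);p("stop2",318,207,.012);p("jaw1",503,157,.045);p("jaw2",490,226,.012)
p("tin",191,40,.02);p("screwclamp",236,297,.03);p("pliers",712,265,.01);p("pliers tip",740,210,.01);
print(onz(S,qs(341,160),.06),onz(S,qs(384,46),.122),onz(S,qs(188,517),.015))
E
```

```text
ring [0.4494 0.2823 0.015 ]
ringA [0.4838 0.244  0.02  ]
ringB [0.4149 0.3186 0.02  ]
pivot [ 0.4778 -0.123   0.06  ]
griptop [ 0.4794 -0.2352  0.122 ]
bedTL [0.5408 0.1441 0.012 ]
bedBL [0.4741 0.1516 0.012 ]
scrU [0.5307 0.1351 0.012 ]
scrL [0.4829 0.1399 0.012 ]
bedTR [ 0.5176 -0.0717  0.012 ]
bedBR [ 0.4492 -0.0701  0.012 ]
stop1 [0.5265 0.0874 0.045 ]
stop2 [0.4739 0.0956 0.012 ]
jaw1 [ 0.5102 -0.0551  0.045 ]
jaw2 [ 0.4555 -0.0455  0.012 ]
tin [0.613  0.1976 0.02  ]
screwclamp [0.4019 0.1621 0.03  ]
pliers [ 0.4195 -0.2287  0.01  ]
pliers tip [ 0.4645 -0.2535  0.01  ]
[ 0.47650793 -0.12297747  0.06      ] [ 0.47887013 -0.23550355  0.122     ] [0.44897172 0.28003071 0.015     ]
```

```bash
cat >> h.py <<'E'
def yaw(): 
    m=R.from_quat(sense()["orientation"]).as_matrix(); return np.degrees(np.arctan2(m[1,0],m[0,0])), m
def plan(P,y,n,j):
    "rows from the measured pose to TCP P at tool-x yaw y (tool down), n rows"
    s=sense(); q0=R.from_quat(s["orientation"]); yw,_=yaw()
    q1=R.from_euler("z",y,degrees=True)*R.from_euler("x",180,degrees=True)
    rv=(q0.inv()*q1).as_rotvec(degrees=True)/n
    d=(np.array(P)-s["tool_pos"])*1000/n
    for i in range(n):
        t=(q0*R.from_rotvec(rv*i,degrees=True)).inv().apply(d)
        print(*t.round(1),*rv.round(2),j,sep=",",end=",\n")
E
python3 -c "
from h import *
plan([.40,-.20,.25],74,8,1)"
```

```text
40.9,-36.9,-6.2,-0.01,-0.01,-7.2,1,
45.2,-31.5,-6.2,-0.01,-0.01,-7.2,1,
48.8,-25.5,-6.2,-0.01,-0.01,-7.2,1,
51.6,-19.2,-6.2,-0.01,-0.01,-7.2,1,
53.6,-12.6,-6.2,-0.01,-0.01,-7.2,1,
54.8,-5.8,-6.2,-0.01,-0.01,-7.2,1,
55.1,1.1,-6.3,-0.01,-0.01,-7.2,1,
54.5,8.0,-6.3,-0.01,-0.01,-7.2,1,
```

```bash
python3 -m handwheel '[41,-37,-6,0,0,-7.2,1, 45,-31.5,-6,0,0,-7.2,1, 49,-25.5,-6,0,0,-7.2,1, 51.5,-19,-6,0,0,-7.2,1, 53.5,-12.5,-6,0,0,-7.2,1, 55,-6,-6,0,0,-7.2,1, 55,1,-6,0,0,-7.2,1, 54.5,8,-6,0,0,-7.2,1]' && python3 -c "
from h import *
plan([.445,.25,.25],132.7,8,1)"
```

```text
clock: 1.1
tool_pos: [0.4004, -0.1986, 0.2488]
orientation: [0.798, 0.603, -0.0, -0.0]
wrist_force: [0.2, -0.9, -1.6]
opening: 0.0854
grasp_force: 0.0
55.5,-9.9,-0.1,-0.0,-0.0,-7.31,1,
56.3,-2.8,-0.1,-0.0,-0.0,-7.31,1,
56.2,4.4,-0.1,-0.0,-0.0,-7.31,1,
55.2,11.5,-0.1,-0.0,-0.0,-7.31,1,
53.2,18.5,-0.1,-0.0,-0.0,-7.31,1,
50.5,25.1,-0.1,-0.0,-0.0,-7.31,1,
46.9,31.3,-0.1,-0.0,-0.0,-7.31,1,
42.5,37.0,-0.1,-0.0,-0.0,-7.31,1,
```

```bash
python3 -m handwheel '[55.5,-10,0,0,0,-7.3,1, 56,-3,0,0,0,-7.3,1, 56,4.5,0,0,0,-7.3,1, 55,11.5,0,0,0,-7.3,1, 53,18.5,0,0,0,-7.3,1, 50.5,25,0,0,0,-7.3,1, 47,31,0,0,0,-7.3,1, 42.5,37,0,0,0,-7.3,1]' && python3 -c "
from h import *
import pickle
c=cam('wrist');save(c,'w1');pickle.dump(c,open('w1.pkl','wb'));print(c['T'].round(3).tolist(),c['f'],proj(c,[.449,.281,.015]),yaw()[0])"
```

```text
clock: 2.1
tool_pos: [0.4456, 0.2492, 0.2486]
orientation: [0.402, 0.916, -0.0, -0.0]
wrist_force: [0.9, 0.4, 0.5]
opening: 0.0852
grasp_force: 0.0
[[0.736, 0.645, 0.204, 0.394], [0.677, -0.702, -0.223, 0.306], [-0.001, 0.302, -0.953, 0.422], [0.0, 0.0, 0.0, 1.0]] 359.3172753806533 [297.82017837 147.53887125] 133.21760592116985
```

View pics/w1.png

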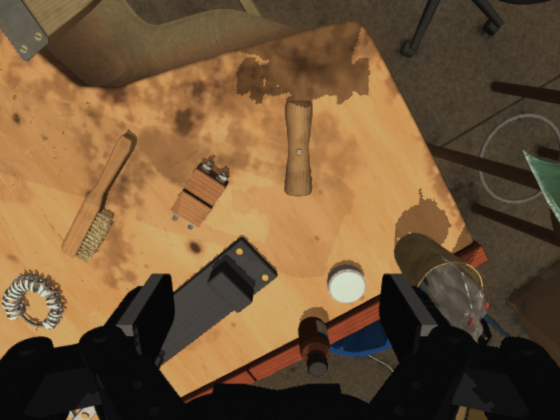

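The wrist picture shows the ring clamp upright in the image, from (299,100) to (298,195), with its dot at (299,152). The bed's stop-end corners are at (243,236) and (277,270).

```bash
python3 - <<'E'
from h import *
import pickle
c=pickle.load(open("w1.pkl","rb"))
A=onz(c,(299,101),.015);B=onz(c,(298,194),.015);print("ends",A,B,(A+B)/2,np.degrees(np.arctan2(*(A-B)[1::-1])),np.linalg.norm(A-B))
print("dot",onz(c,(299,152),.031))
print("sides",onz(c,(288,146),.015),onz(c,(310,146),.015))
for uv in((243,236),(277,270)): print("bed corner",onz(c,uv,.012))
plan((onz(c,(299,152),.031)*[1,1,0])+[0,0,.06],133,5,1)
E
```

```text
ends [0.4149172  0.31876976 0.015     ] [0.48665095 0.24174304 0.015     ] [0.45078408 0.2802564  0.015     ] 132.9622441060765 0.10525610471956694
dot [0.4511108  0.27933155 0.031     ]
sides [0.43965319 0.27474344 0.015     ] [0.45791409 0.29159352 0.015     ]
bed corner [0.47448416 0.15693045 0.012     ]
bed corner [0.53661536 0.15108236 0.012     ]
2.6,4.2,37.4,0.0,-0.05,0.04,1,
2.6,4.2,37.4,0.0,-0.05,0.04,1,
2.6,4.2,37.4,0.0,-0.05,0.04,1,
2.7,4.2,37.4,0.0,-0.05,0.04,1,
2.7,4.2,37.4,0.0,-0.05,0.04,1,
```

```bash
python3 -m handwheel '[2.6,4.2,37.4,0,0,0,1, 2.6,4.2,37.4,0,0,0,1, 2.6,4.2,37.4,0,0,0,1, 2.6,4.2,37.4,0,0,0,1, 2.6,4.2,37.4,0,0,0,1, 0,0,20,0,0,0,1, 0,0,20,0,0,0,1, 0,0,14,0,0,0,1]' 40 && python3 -m handwheel '[0,0,1,0,0,0,0.3, 0,0,0,0,0,0,-1, 0,0,0,0,0,0,-1, 0,0,0,0,0,0,-1, 0,0,0,0,0,0,-1, 0,0,0,0,0,0,-1]' 40
```

```text
clock: 3.15
tool_pos: [0.4529, 0.271, 0.0075]
orientation: [0.404, 0.915, 0.0, 0.0]
wrist_force: [0.7, 0.8, 0.8]
opening: 0.0855
grasp_force: 0.0
clock: 3.9
tool_pos: [0.4527, 0.2711, 0.0071]
orientation: [0.404, 0.915, 0.0, 0.0]
wrist_force: [-0.6, 0.1, -0.1]
opening: 0.0001
grasp_force: 0.0
```

```bash
python3 - <<'E'
from h import *
s=sense();print(s["tool_pos"],s["opening"],s["qd"].round(3))
c=cam("wrist");t=cam("top");s=sense();print(s["tool_pos"])
b=np.vstack([c["img"][:300], cv2.resize(t["img"][190:290,150:250],(560,300),interpolation=cv2.INTER_CUBIC)])
cv2.imwrite("pics/w2.png",b[:,:,::-1])
E
```

```text
[0.45269991 0.27112449 0.00707314] 9.283666469747267e-05 [0.001 0.002 0.001 0.001 0.    0.   ]
[0.45265569 0.27109536 0.00699977]
```

View pics/w2.png

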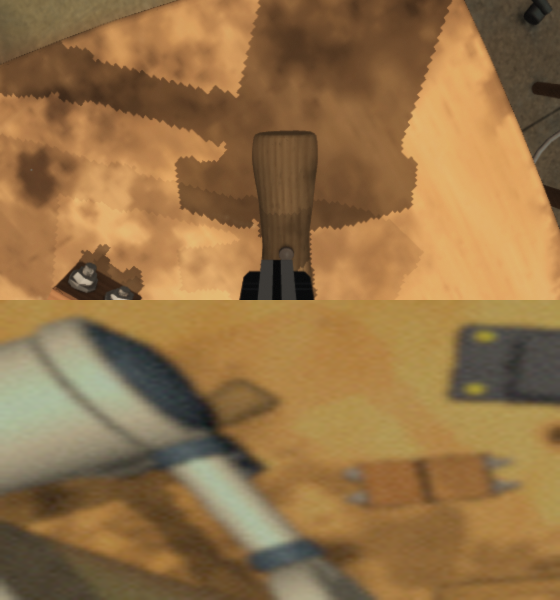

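The wrist view shows the fingers shut at about (277,285), with the ring clamp just ahead of them. Its dot is at (287,253) and its far end at (285,131), so the grasp missed. I'll check where the ring clamp is against the reported pose.

```bash
python3 - <<'E'
from h import *
c=cam("wrist")
print(c["T"].round(4).tolist())
print("dot",onz(c,(287,253),.031),"end",onz(c,(285,133),.03))
print("expected dot px",proj(c,[.4511,.2793,.031]),"end",proj(c,[.4149,.3188,.03]))
P=sense()["tool_pos"];print("tcp px",proj(c,P),"5cm up",proj(c,P+[0,0,.05]))
print(sense()["qpos"].round(3))
E
grep -rn "" /dev/null; ls -la
```

```text
[[0.739, 0.6422, 0.2035, 0.4007], [0.6737, -0.7044, -0.2235, 0.328], [-0.0002, 0.3022, -0.9532, 0.1806], [0.0, 0.0, 0.0, 1.0]]
dot [0.45028144 0.28073973 0.031     ] end [0.41322372 0.31951067 0.03      ]
expected dot px [286.16689366 256.23748892] end [286.80718304 137.03635583]
tcp px [276.53823861 249.05285093] 5cm up [276.55740611 300.54244101]
[ 0.475 -0.053  1.722  0.     1.472 -0.264]
total 2092
drwxr-xr-x  3 agent agent   4096 Dec  3 16:36 .
drwxr-xr-x 23 root  root    4096 Dec  3 16:34 ..
-rw-r--r--  1 agent agent   1583 Dec  3 16:36 h.py
drwxr-xr-x  2 agent agent   4096 Dec  3 16:36 pics
-rw-r--r--  1 agent agent 706048 Dec  3 16:34 scene0.pkl
-rw-r--r--  1 agent agent 706048 Dec  3 16:34 top0.pkl
-rw-r--r--  1 agent agent 706048 Dec  3 16:36 w1.pkl
```

The reported TCP is consistent with the camera, but the visible fingertips look about 25 mm short of it, so they shut above the ring clamp. I'll open, centre, and go down in small steps while watching the force.

```bash
python3 -m handwheel '[0,0,0,0,0,0,1, 0,0,0,0,0,0,1, 4,2.5,0,0,0,0,1, 4,2,0,0,0,0,1, 0,0,0,0,0,0,1]' && python3 -m handwheel '[0,0,2,0,0,0,1,0,0,2,0,0,0,1,0,0,2,0,0,0,1,0,0,0,0,0,0,1]'; python3 - <<'E'
from h import *
s=sense();print(s)
c=cam("wrist");save(c,"w3")
E
```

```text
clock: 4.68
tool_pos: [0.4504, 0.2805, 0.007]
orientation: [0.403, 0.915, 0.0, -0.0]
wrist_force: [0.1, 0.1, -0.2]
opening: 0.0854
grasp_force: 0.0
clock: 5.18
tool_pos: [0.4504, 0.2799, 0.0006]
orientation: [0.404, 0.915, -0.0, -0.0]
wrist_force: [0.2, 0.1, -0.0]
opening: 0.0853
grasp_force: 0.0
{'clock': 5.175, 'qpos': array([ 4.91805860e-01, -4.02719474e-02,  1.72148652e+00,  3.31476936e-05,
        1.46094257e+00, -2.47646549e-01]), 'qd': array([-8.52572598e-04, -3.10873297e-03, -5.94029876e-03,  6.65552650e-06,
        4.05899927e-03,  2.57889100e-04]), 'effort': array([ 1.33882841e-03, -3.84538686e+01, -4.02367043e+01, -1.68365395e-04,
       -2.16393132e-02, -1.14722811e-04]), 'tool_pos': array([0.4504279 , 0.27988403, 0.00064471]), 'orientation': array([ 4.03806411e-01,  9.14844415e-01, -2.12253393e-04, -1.86769057e-04]), 'wrist_force': array([ 0.24332138,  0.14513508, -0.03251365]), 'ft_torque': array([ 0.01303586, -0.0223314 ,  0.02889046]), 'grasp_force': 0.0, 'opening': 0.08526843647156823}
```

View pics/w3.png

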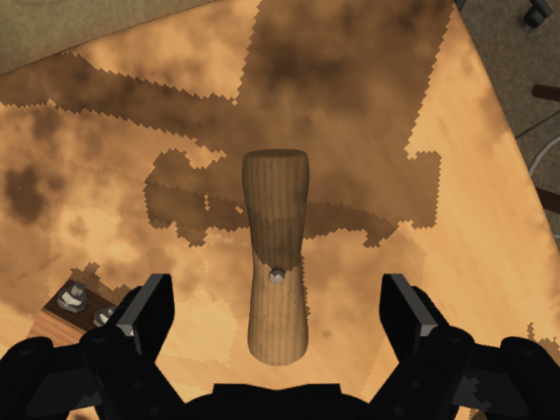

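The view shows the ring clamp centred between the open fingers, with its dot at (277,275) and the fingertips near columns 162 and 392. The tips are still well above the wood, so I'll keep going down gently.

```bash
python3 -m handwheel '[0,0,4,0,0,0,1,0,0,4,0,0,0,1,0,0,4,0,0,0,1,0,0,0,0,0,0,1]' ; python3 -m handwheel '[0,0,4,0,0,0,0.6,0,0,0,0,0,0,0.2,0,0,0,0,0,0,0,0,0,0,0,0,0,0]'
```

```text
clock: 5.72
tool_pos: [0.4502, 0.2799, -0.0117]
orientation: [0.404, 0.915, -0.0, -0.0]
wrist_force: [0.4, 0.0, -0.5]
opening: 0.0859
grasp_force: 0.0
clock: 6.22
tool_pos: [0.4507, 0.2801, -0.0148]
orientation: [0.404, 0.915, 0.0, 0.0]
wrist_force: [0.0, -1.2, -0.6]
opening: 0.0425
grasp_force: 0.0
```

TCP reads 15 mm below the table with no contact, so the fingers really are shorter than stated. I'll probe for the table so the offset is measured.

```bash
python3 -m handwheel '[0,0,2.5,0,0,0,0,0,0,2.5,0,0,0,0,0,0,0,0,0,0,0]'|sed -n 2,4p; python3 -m handwheel '[0,0,2.5,0,0,0,0,0,0,0,0,0,0,0]'|sed -n 2,4p;  python3 -m handwheel '[0,0,2,0,0,0,0,0,0,0,0,0,0,0]'|sed -n 2,4p
```

```text
tool_pos: [0.4504, 0.2799, -0.0204]
orientation: [0.404, 0.915, -0.0, -0.0]
wrist_force: [-0.1, 0.4, 0.7]
tool_pos: [0.4504, 0.28, -0.0228]
orientation: [0.404, 0.915, -0.0, -0.0]
wrist_force: [0.4, -0.3, 0.1]
tool_pos: [0.4505, 0.28, -0.0247]
orientation: [0.404, 0.915, -0.0, -0.0]
wrist_force: [-0.4, -0.4, -0.5]
```

```bash
for i in 1 2; do python3 -m handwheel '[0,0,2,0,0,0,0,0,0,0,0,0,0,0]'|sed -n '2p;4p';done
```

```text
tool_pos: [0.4505, 0.28, -0.0267]
wrist_force: [-0.3, -0.3, -0.3]
tool_pos: [0.4505, 0.28, -0.0288]
wrist_force: [-0.4, 0.6, -0.6]
```

```bash
python3 -m handwheel '[0,0,0,0,0,0,-1,0,0,0,0,0,0,-1,0,0,0,0,0,0,-1,0,0,0,0,0,0,-1]' 40
```

```text
clock: 8.1
tool_pos: [0.4507, 0.2801, -0.0284]
orientation: [0.404, 0.915, 0.0, 0.0]
wrist_force: [0.1, -0.0, 1.1]
opening: 0.0296
grasp_force: 39.7
```

The grip is solid at 29.6 mm. With the underside on the table the TCP reads -0.028, so I'll use that as the reference. Next I'll lift and carry it to a hover over the bed.

```bash
python3 -m handwheel '[0,0,-10,0,0,0,-1,0,0,-30,0,0,0,-1,0,0,-40,0,0,0,-1,0,0,-40,0,0,0,-1,0,0,-10,0,0,0,-1,0,0,0,0,0,0,-1]' && python3 -c "
from h import *
plan([.4924,.02,.10],83.9,7,-1)"
```

```text
clock: 8.85
tool_pos: [0.4507, 0.2801, 0.1017]
orientation: [0.404, 0.915, 0.0, 0.0]
wrist_force: [0.5, -0.1, -1.3]
opening: 0.0297
grasp_force: 39.7
-31.5,-20.7,0.2,0.01,-0.0,6.92,-1,
-33.7,-16.7,0.2,0.01,-0.0,6.92,-1,
-35.5,-12.5,0.2,0.01,-0.0,6.92,-1,
-36.7,-8.1,0.2,0.01,-0.0,6.92,-1,
-37.5,-3.7,0.2,0.01,-0.0,6.92,-1,
-37.6,0.9,0.2,0.01,-0.0,6.92,-1,
-37.2,5.4,0.2,0.01,-0.0,6.92,-1,
```

```bash
python3 -m handwheel '[-31.5,-20.5,0,0,0,6.9,-1,-33.5,-16.5,0,0,0,6.9,-1,-35.5,-12.5,0,0,0,6.9,-1,-36.5,-8,0,0,0,6.9,-1,-37.5,-3.5,0,0,0,6.9,-1,-37.5,1,0,0,0,6.9,-1,-37,5.5,0,0,0,7,-1,0,0,0,0,0,0,-1]' && python3 -c "
from h import *
import pickle
c=cam('wrist');save(c,'w4');pickle.dump(c,open('w4.pkl','wb'));print(yaw()[0])
for P in ([.5018,.0905,.045],[.487,-.05,.045],[.477,-.123,.06]): print(proj(c,P))"
```

```text
clock: 9.85
tool_pos: [0.4922, 0.0189, 0.0988]
orientation: [0.745, 0.667, -0.002, -0.001]
wrist_force: [0.2, 0.2, -1.4]
opening: 0.0297
grasp_force: 39.7
83.88928951094829
[279.41445997 104.31526399]
[279.85151294 305.86828566]
[277.08501794 399.1932988 ]
```

View pics/w4.png

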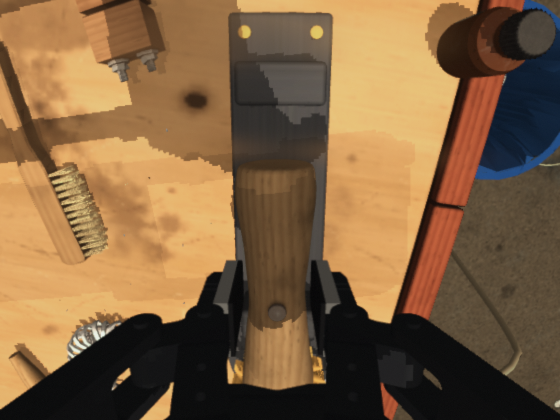

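The view shows the stop's top at rows 62–104, columns 236–325, which matches my estimate of its face. The bed's middle line is at about column 280.5, the screws are at (244,32) and (317,32), and the ring clamp is aligned near column 277.

```bash
python3 - <<'E'
from h import *
import pickle
c=pickle.load(open("w4.pkl","rb"))
a=onz(c,(280.5,32),.012);b=onz(c,(280,150),.012);f=onz(c,(280.5,104),.045)
print("mid",a,b,f);
for n in((.477,-.123),):
  d=a[:2]-np.array(n);ang=np.degrees(np.arctan2(d[1],d[0]));print("yaw",ang)
s=sense();print(s["tool_pos"])
u=d/np.linalg.norm(d);C=f[:2]-u*.070
C=np.array(n)+u*((C-n)@u);print("target",C, "jawface est", (f[:2]-np.array([.487,-.05]))@u)
plan([*C,-.0144],ang,6,-1)
E
```

```text
mid [0.50766598 0.13659231 0.012     ] [0.4988574  0.05786856 0.012     ] [0.50247922 0.09061381 0.045     ]
yaw 83.2627968385785
[0.49213026 0.02021722 0.09906442]
target [0.49402576 0.02112569] jawface est 0.14145877822799507
0.2,0.4,18.9,-0.04,0.0,0.1,-1,
0.2,0.4,18.9,-0.04,0.0,0.1,-1,
0.2,0.3,18.9,-0.04,0.0,0.1,-1,
0.2,0.3,18.9,-0.04,0.0,0.1,-1,
0.2,0.3,18.9,-0.04,0.0,0.1,-1,
0.2,0.3,18.9,-0.04,0.0,0.1,-1,
```

```bash
python3 -m handwheel '[0.5,0.5,25,0,0,0.3,-1,0.5,0.5,25,0,0,0.3,-1,0,0.5,25,0,0,0,-1,0,0.5,20,0,0,0,-1,0,0,10,0,0,0,-1,0,0,6,0,0,0,-1,0,0,2.5,0,0,0,-1,0,0,0,0,0,0,-1]'
```

```text
clock: 10.9
tool_pos: [0.4956, 0.0219, -0.0115]
orientation: [0.747, 0.665, 0.0, 0.0]
wrist_force: [0.2, 0.5, -0.9]
opening: 0.0297
grasp_force: 39.7
```

```bash
python3 -m handwheel '[0,-1,2,0,0,0,-1,0,0,2,0,0,0,-1,0,0,0,0,0,0,-1]' | sed -n '2p;4p' && python3 -m handwheel '[0,0,0.5,0,0,0,-0.2,0,0,0,0,0,0,0,0,0,0,0,0,0,0.1,0,0,0,0,0,0,0.1,0,0,0,0,0,0,0.1]'
```

```text
tool_pos: [0.4942, 0.0219, -0.0162]
wrist_force: [0.8, -0.2, -1.8]
clock: 11.9
tool_pos: [0.4943, 0.0219, -0.0165]
orientation: [0.747, 0.665, 0.0, 0.0]
wrist_force: [0.0, 0.4, -0.2]
opening: 0.0471
grasp_force: 0.0
```

The ring clamp is on the bed and released. I'll lift off and go above the lever grip.

```bash
python3 -m handwheel '[0,0,-10,0,0,0,0.1,0,0,-35,0,0,0,0.3,0,0,-50,0,0,0,1,0,0,-50,0,0,0,1,0,0,-10,0,0,0,1,0,0,0,0,0,0,1]' && python3 -c "
from h import *
import pickle
c=cam('wrist');save(c,'w5');pickle.dump(c,open('w5.pkl','wb'))
plan([.479,-.236,.139],83.2,6,1)"
```

```text
clock: 12.65
tool_pos: [0.4947, 0.0219, 0.1395]
orientation: [0.747, 0.665, 0.001, 0.001]
wrist_force: [0.5, -0.0, -0.2]
opening: 0.0853
grasp_force: 0.0
-43.0,2.5,-0.2,-0.01,0.0,0.03,1,
-43.0,2.5,-0.2,-0.01,0.0,0.03,1,
-43.0,2.5,-0.2,-0.01,0.0,0.03,1,
-43.0,2.5,-0.2,-0.01,0.0,0.03,1,
-43.0,2.6,-0.2,-0.01,0.0,0.03,1,
-43.0,2.6,-0.2,-0.01,0.0,0.03,1,
```

View pics/w5.png

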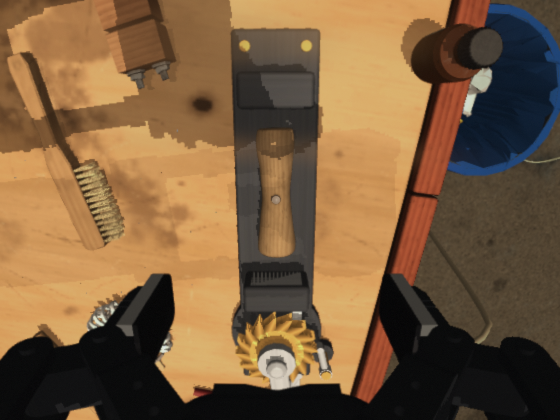

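The view shows the ring clamp lying lengthwise on the bed, centred at (276,199), between the stop's face at row 107 and the jaw at row 270. The pivot is at (277,368). Next is the grip.

```bash
python3 -m handwheel '[-43,2.5,0,0,0,0,1,-43,2.5,0,0,0,0,1,-43,2.5,0,0,0,0,1,-43,2.5,0,0,0,0,1,-43,2.5,0,0,0,0,1,-43,2.5,0,0,0,0,1,0,0,0,0,0,0,1]' && python3 -c "
from h import *
import pickle
c=pickle.load(open('w5.pkl','rb'))
print('pivot',onz(c,(277,368),.06))
c=cam('wrist');save(c,'w6');pickle.dump(c,open('w6.pkl','wb'))
print(proj(c,[.479,-.236,.122]),proj(c,[.477,-.123,.06]))
hsv=cv2.cvtColor(c['img'],cv2.COLOR_RGB2HSV);
u,v=proj(c,[.479,-.236,.122]).astype(int);print(hsv[v-40:v+41:10,u-20:u+21:10].tolist())"
```

```text
clock: 13.58
tool_pos: [0.4778, -0.238, 0.1355]
orientation: [0.748, 0.664, -0.001, -0.002]
wrist_force: [-0.2, 0.2, -0.1]
opening: 0.0856
grasp_force: 0.0
pivot [ 0.47834341 -0.12582462  0.06      ]
[278.00368244 235.86595097] [254.00525575  37.05108246]
[[[15, 152, 141], [18, 35, 108], [12, 109, 70], [19, 31, 182], [15, 144, 204]], [[47, 16, 228], [11, 167, 49], [11, 173, 56], [11, 162, 55], [15, 146, 204]], [[26, 19, 215], [11, 161, 49], [11, 164, 59], [12, 170, 57], [15, 144, 206]], [[16, 140, 212], [11, 170, 69], [12, 171, 131], [11, 169, 80], [16, 141, 206]], [[16, 140, 209], [12, 168, 170], [12, 168, 181], [12, 168, 184], [14, 150, 158]], [[17, 135, 215], [12, 169, 167], [12, 169, 172], [12, 169, 177], [16, 143, 207]], [[17, 132, 216], [18, 132, 215], [18, 131, 214], [18, 130, 215], [16, 140, 211]], [[17, 137, 216], [17, 134, 215], [17, 137, 214], [17, 135, 197], [18, 129, 216]], [[15, 148, 134], [16, 135, 66], [16, 136, 92], [16, 138, 89], [15, 134, 78]]]
```

View pics/w6.png

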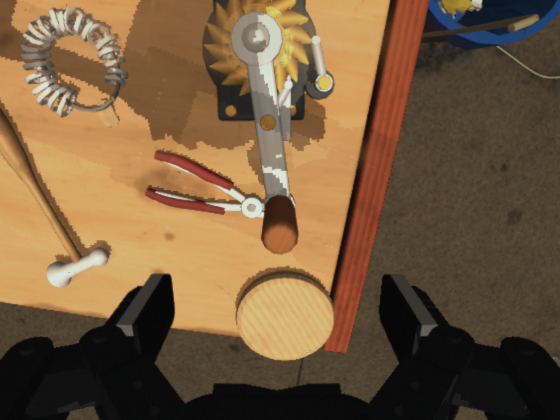

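The view shows the grip top at about (281,237), the pivot at (257,38) and the pliers at (205,190). The lever runs slightly to the right.

```bash
python3 -c "
from h import *
import pickle
c=pickle.load(open('w6.pkl','rb'))
g=onz(c,(281,237),.122);p=onz(c,(257,38),.06);print(g,p,np.hypot(*(g-p)[:2]),np.degrees(np.arctan2(*(g-p)[1::-1])))
plan([g[0],g[1],.04],83.2,6,0.6)"
```

```text
[ 0.4805861  -0.23687634  0.122     ] [ 0.47883293 -0.12380814  0.06      ] 0.11308179121149785 -89.11167373603611
-0.0,0.5,16.0,-0.04,-0.02,0.01,0.6,
-0.0,0.5,16.0,-0.04,-0.02,0.01,0.6,
-0.0,0.4,16.0,-0.04,-0.02,0.01,0.6,
-0.0,0.4,16.0,-0.04,-0.02,0.01,0.6,
-0.0,0.4,16.0,-0.04,-0.02,0.01,0.6,
-0.0,0.4,16.0,-0.04,-0.02,0.01,0.6,
```

```bash
python3 -m handwheel '[-1,0.5,16,0,0,0,0.8,0,0.5,16,0,0,0,0.8,0,0.5,16,0,0,0,0.8,0,0.5,16,0,0,0,0.8,0,0.5,16,0,0,0,0.6,0,0,16,0,0,0,0.4,0,0,0,0,0,0,0,0,0,0,0,0,0,0]' 30 && python3 -m handwheel '[0,0,0,0,0,0,-1,0,0,0,0,0,0,-1,0,0,0,0,0,0,-1,0,0,0,0,0,0,-1]' 30
```

```text
clock: 14.62
tool_pos: [0.482, -0.2376, 0.043]
orientation: [0.747, 0.665, 0.0, 0.0]
wrist_force: [0.8, -0.3, 0.5]
opening: 0.0426
grasp_force: 0.0
clock: 15.12
tool_pos: [0.4823, -0.2377, 0.0435]
orientation: [0.747, 0.665, 0.0, 0.001]
wrist_force: [0.7, 0.2, 5.9]
opening: 0.0214
grasp_force: 29.8
```

```bash
cat >> h.py <<'E'
PV=np.array([.4786,-.1245]); RR=.115
def arc(a1,n,z=None):
    s=sense();m=R.from_quat(s["orientation"]);p=s["tool_pos"];v=p[:2]-PV
    a0=np.degrees(np.arctan2(v[1],v[0]));z=p[2] if z is None else z
    t=np.array([-v[1],v[0]])/np.hypot(*v);f=s["wrist_force"]
    print("t%.1f ang %.1f r %.4f z %.4f Ftan %.1f Frad %.1f Fz %.1f"%(s["clock"],a0,np.hypot(*v),p[2],f[:2]@t,f[:2]@v/np.hypot(*v),f[2]))
    q=p
    for i in range(1,n+1):
        a=np.radians(a0+(a1-a0)*i/n);w=np.r_[PV+RR*np.array([np.cos(a),np.sin(a)]),p[2]+(z-p[2])*i/n]
        print(*m.inv().apply((w-q)*1000).round(1),sep=",");q=w
E
python3 -c "
from h import *
arc(-70,5,.046)"
```

```text
t15.1 ang -88.1 r 0.1133 z 0.0435 Ftan 0.7 Frad -0.2 Fz 5.9
-0.4,7.4,-0.5
1.8,7.1,-0.5
2.2,6.9,-0.5
2.6,6.8,-0.5
3.1,6.6,-0.5
```

```bash
python3 -m handwheel '[0,7.4,-0.5,0,0,0,-1,1.8,7.1,-0.5,0,0,0,-1,2.2,6.9,-0.5,0,0,0,-1,2.6,6.8,-0.5,0,0,0,-1,3.1,6.6,-0.5,0,0,0,-1]' 30 | tail -2&& python3 -c "
from h import *
arc(-60,5)"
```

```text
opening: 0.0211
grasp_force: 49.7
t15.8 ang -77.2 r 0.1149 z 0.0431 Ftan -69.8 Frad 1.6 Fz 20.3
2.4,6.5,-0.2
2.9,6.3,-0.2
3.3,6.1,-0.2
3.6,5.9,-0.2
4.0,5.7,-0.2
```

The force hit 70 N, so the lever is against an end stop or something else. I'll back off straight away.

```bash
python3 -m handwheel '[-3.1,-6.6,0,0,0,0,-1,-2.6,-6.8,0,0,0,0,-1,-2.2,-6.9,0,0,0,0,-1]' 30 | tail -3&& python3 -c "
from h import *
arc(-100,3)
print(sense()['ft_torque'])
c=cam('top')
u,v=proj(c,[.4786,-.1245,.06]).astype(int);print(u,v)
import pickle
b=pickle.load(open('w6.pkl','rb'))
print('rail inner edge near grip',onz(b,(358,200),.02),onz(b,(345,260),.02),onz(b,(358,200),.04))"
```

```text
wrist_force: [5.5, -5.1, -5.0]
opening: 0.0212
grasp_force: 30.1
t16.1 ang -81.0 r 0.1146 z 0.0436 Ftan 4.6 Frad 5.9 Fz -5.0
-3.1,-12.3,-0.0
-1.4,-12.6,-0.0
0.0,-12.7,-0.0
[-1.09102822 -0.72268789 -0.38304169]
334 218
rail inner edge near grip [ 0.54475753 -0.2522842   0.02      ] [ 0.53049008 -0.30628868  0.02      ] [ 0.54081513 -0.24603417  0.04      ]
```

```bash
python3 -m handwheel '[-3,-12,0,0,0,0,-1,-1.4,-12.6,0,0,0,0,-1,0,-12.7,0,0,0,0,-1]' 30 | tail -1&& python3 -c "
from h import *
arc(-130,5)"
```

```text
grasp_force: 34.2
t16.6 ang -99.8 r 0.1147 z 0.0439 Ftan 3.7 Frad -0.8 Fz -5.0
1.0,-12.1,-0.0
2.6,-11.8,-0.0
3.8,-11.5,-0.0
5.0,-11.0,-0.0
6.1,-10.5,-0.0
```

```bash
python3 -m handwheel '[1,-12.1,0,0,0,0,-1,2.6,-11.8,0,0,0,0,-1,3.8,-11.5,0,0,0,0,-1,5,-11,0,0,0,0,-1,6,-10.5,0,0,0,0,-1]' 30 | tail -1&& python3 -c "
from h import *
arc(-145,3)"
```

```text
grasp_force: 30.2
t17.2 ang -130.6 r 0.1150 z 0.0445 Ftan 3.7 Frad -0.2 Fz -7.6
5.7,-7.7,0.0
6.3,-7.2,0.0
6.9,-6.7,0.0
```

```bash
python3 -m handwheel '[5.7,-7.7,0,0,0,0,-1,6.3,-7.2,0,0,0,0,-1,0,0,0,0,0,0,-1]' 30 | tail -1&& python3 -c "
from h import *
arc(-147,2)"
```

```text
grasp_force: 31.5
t17.6 ang -140.1 r 0.1150 z 0.0447 Ftan 1.8 Frad 0.0 Fz -9.1
4.9,-4.9,0.0
5.2,-4.5,0.0
```

Lever range runs from about -151° to -77° (bearing from the pivot). I'll stroke between -147° and -80°.

```bash
python3 -m handwheel '[4.9,-4.9,1,0,0,0,-1,5.2,-4.5,1,0,0,0,-1]' 30 | tail -1&& python3 -c "
from h import *
arc(-81,7)"
```

```text
grasp_force: 32.3
t17.8 ang -146.2 r 0.1144 z 0.0446 Ftan 3.8 Frad 0.1 Fz 3.4
-13.6,12.8,0.1
-10.9,15.2,0.1
-8.3,16.7,0.1
-5.5,17.9,0.1
-2.5,18.5,0.0
0.5,18.7,0.0
3.6,18.3,0.0
```

```bash
python3 -m handwheel '[-13.6,12.8,0,0,0,0,-1,-10.9,15.2,0,0,0,0,-1,-8.3,16.7,0,0,0,0,-1,-5.5,17.9,0,0,0,0,-1]' 30 | tail -3; python3 -m handwheel '[-2.5,18.5,0,0,0,0,-1,0.5,18.7,0,0,0,0,-1,3.6,18.3,0,0,0,0,-1]'|tail -3; python3 -c "
from h import *
arc(-147,7)"
```

```text
wrist_force: [-8.2, -1.9, 4.0]
opening: 0.021
grasp_force: 35.0
wrist_force: [-5.7, 1.7, 2.3]
opening: 0.0209
grasp_force: 34.1
t18.7 ang -81.8 r 0.1151 z 0.0442 Ftan -5.4 Frad -2.5 Fz 2.3
-3.2,-18.4,0.1
-0.3,-18.7,0.0
2.8,-18.5,0.0
5.7,-17.8,0.0
8.5,-16.6,0.0
11.1,-15.0,0.0
13.4,-13.0,0.0
```

```bash
python3 -m handwheel '[-3.2,-18.4,0,0,0,0,-1,-0.3,-18.7,0,0,0,0,-1,2.8,-18.5,0,0,0,0,-1,5.7,-17.8,0,0,0,0,-1,8.5,-16.6,0,0,0,0,-1,11.1,-15,0,0,0,0,-1,13,-12.6,0,0,0,0,-1]' 30 | tail -3; python3 -c "
from h import *
arc(-81,7)"
```

```text
wrist_force: [4.4, -2.7, 0.4]
opening: 0.0207
grasp_force: 33.4
t19.6 ang -146.7 r 0.1132 z 0.0445 Ftan 4.7 Frad -2.2 Fz 0.4
-14.5,11.9,0.0
-11.0,15.2,0.1
-8.4,16.8,0.1
-5.6,18.0,0.1
-2.6,18.6,0.1
0.5,18.8,0.1
3.6,18.5,0.1
```

```bash
python3 -m handwheel '[-14,12.3,0,0,0,0,-1,-11,15.2,0,0,0,0,-1,-8.4,16.8,0,0,0,0,-1,-5.6,18,0,0,0,0,-1]' 30 | tail -3; python3 -m handwheel '[-2.6,18.6,0,0,0,0,-1,0.5,18.7,0,0,0,0,-1,3.6,17.5,0,0,0,0,-1,0,0,0,0,0,0,-1]'|tail -3; python3 -c "
from h import *
import pickle
arc(-147,7)
c=cam('top');save(c,'t2');s=cam('scene');save(s,'s2')
pickle.dump(c,open('t2.pkl','wb'));pickle.dump(s,open('s2.pkl','wb'))
# grey profile along cramp mid line offset, z=.045 (bed dark / jaw) : old vs new
o=pickle.load(open('top0.pkl','rb'))
u=np.array([-np.sin(np.radians(6.7)),-np.cos(np.radians(6.7))]);n=np.array([-u[1],u[0]])
f=np.array([.5025,.0906])
for k,cc in(('old',o),('new',c)):
  g=cc['img'].mean(2);print(k,[int(np.mean([g[tuple(proj(cc,[*(f+u*x+n*y),.045]).round().astype(int)[::-1])] for y in(-.02,-.022,.02,.022)])) for x in np.arange(.08,.17,.003)])
"
```

```text
wrist_force: [-8.5, -2.4, 5.5]
opening: 0.0212
grasp_force: 37.0
wrist_force: [-0.8, -1.8, 2.1]
opening: 0.0214
grasp_force: 35.1
t20.6 ang -81.3 r 0.1145 z 0.0441 Ftan -1.1 Frad 1.7 Fz 2.1
-4.0,-18.4,-0.0
-0.4,-18.8,-0.0
2.7,-18.6,-0.0
5.7,-17.9,-0.0
8.5,-16.8,-0.0
11.2,-15.2,-0.0
13.5,-13.1,-0.0
old [79, 78, 77, 79, 76, 79, 77, 77, 79, 78, 78, 79, 77, 75, 80, 77, 77, 73, 65, 57, 52, 58, 71, 77, 75, 76, 76, 77, 81, 89, 111]
new [79, 77, 77, 76, 77, 77, 77, 74, 65, 58, 50, 61, 72, 74, 78, 78, 77, 75, 90, 104, 114, 125, 120, 118, 117, 113, 112, 108, 108, 105, 110]
```

The jaw has moved about 30 mm, so the gap is now about 111 mm. I'll swing back, then make a careful last stroke.

```bash
python3 -m handwheel '[-3.6,-17.5,0,0,0,0,-1,-0.4,-18.7,0,0,0,0,-1,2.7,-18.5,0,0,0,0,-1,5.7,-17.8,0,0,0,0,-1,8.5,-16.7,0,0,0,0,-1,11.2,-15.2,0,0,0,0,-1,13.2,-12.8,0,0,0,0,-1]' 30 | tail -3; python3 -c "
from h import *
arc(-120,5)"
```

```text
wrist_force: [4.3, -0.7, 2.3]
opening: 0.0212
grasp_force: 34.2
t21.5 ang -146.6 r 0.1135 z 0.0440 Ftan 3.0 Frad -3.2 Fz 2.3
-8.8,6.1,0.0
-7.1,7.9,0.0
-6.4,8.6,0.0
-5.5,9.1,0.0
-4.7,9.6,0.0
```

```bash
python3 -m handwheel '[-8.3,6.6,0,0,0,0,-1,-7.1,7.9,0,0,0,0,-1,-6.4,8.6,0,0,0,0,-1,-5.5,9.1,0,0,0,0,-1]' 30 >/dev/null;python3 -m handwheel '[-4.7,9.6,0,0,0,0,-1,0,0,0,0,0,0,-1]'>/dev/null; python3 -c "
from h import *
arc(-100,8)"
```

```text
t22.3 ang -119.5 r 0.1168 z 0.0438 Ftan -3.8 Frad 5.8 Fz 8.3
-0.2,5.2,-0.0
-1.6,4.6,-0.0
-1.4,4.7,-0.0
-1.2,4.7,-0.0
-1.0,4.8,-0.0
-0.8,4.8,-0.0
-0.6,4.9,-0.0
-0.4,4.9,-0.0
```

```bash
python3 -m handwheel '[-1,4.8,0,0,0,0,-1,-1.6,4.6,0,0,0,0,-1,0,0,0,0,0,0,-1]' 30 >/dev/null; python3 -c "
from h import *
arc(-100,6)"; python3 -m handwheel '[-1.3,4.7,0,0,0,0,-1,0,0,0,0,0,0,-1]' 30 >/dev/null; python3 -c "
from h import *
arc(-100,6)"
```

```text
t22.6 ang -114.8 r 0.1174 z 0.0438 Ftan -3.2 Frad 10.3 Fz 7.5
0.9,5.5,-0.0
-1.2,4.8,-0.0
-1.0,4.8,-0.0
-0.8,4.9,-0.0
-0.6,4.9,-0.0
-0.4,4.9,-0.0
t22.9 ang -112.5 r 0.1170 z 0.0438 Ftan -4.3 Frad 8.7 Fz 7.2
0.9,4.6,-0.0
-0.9,4.1,-0.0
-0.8,4.1,-0.0
-0.6,4.1,-0.0
-0.5,4.1,-0.0
-0.3,4.2,-0.0
```

```bash
python3 -m handwheel '[-2,5,0,0,0,0,-1,0,0,0,0,0,0,-1]' 30 >/dev/null; python3 -c "
from h import *
arc(-100,1)"; python3 -m handwheel '[-1,4,0,0,0,0,-1,0,0,0,0,0,0,-1]' 30 >/dev/null; python3 -c "
from h import *
arc(-100,1)"; python3 -m handwheel '[-0.6,4,0,0,0,0,-1,0,0,0,0,0,0,-1]' 30 >/dev/null; python3 -c "
from h import *
arc(-100,1)"
```

```text
t23.1 ang -109.9 r 0.1174 z 0.0438 Ftan -5.8 Frad 8.3 Fz 8.0
-0.6,20.3,-0.0
t23.4 ang -107.9 r 0.1174 z 0.0437 Ftan -5.5 Frad 6.9 Fz 8.0
0.4,16.3,-0.0
t23.6 ang -106.0 r 0.1175 z 0.0437 Ftan -5.8 Frad 7.2 Fz 7.3
1.1,12.3,-0.0
```

```bash
for k in 1 2 ; do python3 -m handwheel '[-0.5,4,0,0,0,0,-1,0,0,0,0,0,0,-1]' 30 >/dev/null; python3 -c "
from h import *
arc(-100,1)"|head -1; done
python3 -c "
from h import *
import pickle
c=cam('top');u=np.array([-np.sin(np.radians(6.7)),-np.cos(np.radians(6.7))]);n=np.array([-u[1],u[0]])
f=np.array([.5025,.0906]);g=c['img'].mean(2);print([int(np.mean([g[tuple(proj(c,[*(f+u*x+n*y),.045]).round().astype(int)[::-1])] for y in(-.02,-.022,.02,.022)])) for x in np.arange(.08,.17,.003)])"
```

```text
t23.9 ang -104.0 r 0.1175 z 0.0436 Ftan -6.4 Frad 8.1 Fz 6.9
t24.1 ang -102.3 r 0.1178 z 0.0436 Ftan -7.6 Frad 9.0 Fz 8.3
[77, 76, 77, 73, 73, 62, 54, 52, 66, 76, 76, 74, 77, 76, 75, 87, 104, 123, 125, 122, 118, 127, 124, 120, 123, 125, 125, 123, 121, 118, 122]
```

```bash
for k in 1 2 ; do python3 -m handwheel '[-0.5,2,0,0,0,0,-1,0,0,0,0,0,0,-1]' 30 >/dev/null; python3 -c "
from h import *
arc(-100,1)"|head -1; done
```

```text
t24.4 ang -101.4 r 0.1180 z 0.0436 Ftan -9.5 Frad 8.2 Fz 9.0
t24.7 ang -100.6 r 0.1181 z 0.0436 Ftan -11.4 Frad 5.9 Fz 8.9
```

Force climbs to 11.4 N, so it is tight. I'll let go and rise.

```bash
python3 -m handwheel '[0,0,0,0,0,0,0,0,0,0,0,0,0,0.4,0,0,0,0,0,0,0.4,0,0,-30,0,0,0,0.5,0,0,-50,0,0,0,0.5,0,0,-50,0,0,0,0.5,0,0,0,0,0,0,0.5]' && python3 -c "
from h import *
plan([.40,-.10,.2],83,4,0.5)"
```

```text
clock: 25.58
tool_pos: [0.461, -0.2387, 0.1784]
orientation: [0.747, 0.665, 0.001, 0.004]
wrist_force: [0.3, -0.1, -0.0]
opening: 0.0642
grasp_force: 0.0
32.7,-19.1,-5.7,0.12,0.05,0.1,0.5,
32.6,-19.1,-5.6,0.12,0.05,0.1,0.5,
32.6,-19.2,-5.5,0.12,0.05,0.1,0.5,
32.6,-19.3,-5.5,0.12,0.05,0.1,0.5,
```

```bash
python3 -m handwheel '[45,0,0,0,0,0,1,45,0,0,0,0,0,1,45,0,0,0,0,0,1,45,0,0,0,0,0,1,40,0,0,0,0,0,1,40,0,0,0,0,0,1,0,0,0,0,0,0,1,0,0,0,0,0,0,1]'|sed -n 1,2p && python3 - <<'E'
from h import *
import pickle
def ringm(c):
    h=cv2.cvtColor(c["img"],cv2.COLOR_RGB2HSV)
    m=((h[...,1]>70)&(h[...,2]>60)).astype(np.uint8)
    m[:, :]=cv2.morphologyEx(m,cv2.MORPH_OPEN,np.ones((3,3)))
    k,l,st,ce=cv2.connectedComponentsWithStats(m)
    for i in range(1,k):
        if 800<st[i,4]<9000: 
            p=onz(c,ce[i],.03)
            if abs(p[0]-.49)<.05 and -.03<p[1]<.1:
                pts=np.argwhere(l==i)[:,::-1].astype(np.float32);(cc,wh,a)=cv2.minAreaRect(pts);b=cv2.boxPoints((cc,wh,a))
                print(st[i],p,[onz(c,q,.027).round(4).tolist() for q in b])
                u=np.array([-np.sin(np.radians(6.7)),-np.cos(np.radians(6.7))]);n=np.array([-u[1],u[0]]);f=np.array([.5025,.0906])
                P=np.array([onz(c,q,.027)[:2] for q in pts[::5]])-f
                print("cramp x",np.percentile(P@u,[1,99]),"y",np.percentile(P@n,[1,99]), np.mean(P@n))
for c in (pickle.load(open("w5.pkl","rb")),cam("wrist")): ringm(c)
a=pickle.load(open("top0.pkl","rb"))["img"];b=cam("top");
# bystander check: colour difference round each
c=b
for nme,p in(("tin",[.613,.198,.02]),("screw",[.402,.162,.03]),("pliers",[.42,-.229,.01])):
    u,v=proj(c,p).astype(int);s=np.s_[v-15:v+16,u-15:u+16]
    print(nme,cv2.phaseCorrelate(a[s].mean(2),b["img"][s].mean(2)))
E
```

```text
clock: 26.58
tool_pos: [0.4886, 0.0203, 0.1721]
tin ((-0.02478839962435586, -0.021868016039015004), 1.0202128546145541)
screw ((-0.21586294972056663, 0.22780395445456847), 0.639887906912352)
pliers ((-0.4338869917103878, -0.03956193474330405), 0.2212822457001306)
```

```bash
python3 - <<'E'
from h import *
import pickle
u=np.array([-np.sin(np.radians(6.7)),-np.cos(np.radians(6.7))]);n=np.array([-u[1],u[0]]);f=np.array([.5025,.0906])
for c in (pickle.load(open("w5.pkl","rb")),cam("wrist")):
    h=cv2.cvtColor(c["img"],cv2.COLOR_RGB2HSV)
    S=lambda x,y,z:h[tuple(proj(c,[*(f+u*x+n*y),z]).round().astype(int)[::-1])][1:].astype(int)
    print("x",[(int(x*1000),*S(x,0,.028)) for x in np.arange(-.01,.14,.005)])
    for x in (.03,.08): print("y",[(int(y*1000),*S(x,y,.015)) for y in np.arange(-.032,.033,.004)])
E
```

```text
x [(-10, np.int64(31), np.int64(82)), (-5, np.int64(34), np.int64(83)), (0, np.int64(30), np.int64(51)), (4, np.int64(28), np.int64(46)), (10, np.int64(33), np.int64(46)), (15, np.int64(79), np.int64(45)), (19, np.int64(138), np.int64(111)), (25, np.int64(135), np.int64(113)), (30, np.int64(134), np.int64(112)), (34, np.int64(133), np.int64(102)), (40, np.int64(133), np.int64(173)), (45, np.int64(133), np.int64(180)), (49, np.int64(133), np.int64(182)), (55, np.int64(132), np.int64(189)), (60, np.int64(136), np.int64(169)), (65, np.int64(136), np.int64(169)), (70, np.int64(99), np.int64(93)), (75, np.int64(70), np.int64(165)), (80, np.int64(137), np.int64(169)), (85, np.int64(134), np.int64(175)), (90, np.int64(134), np.int64(167)), (95, np.int64(135), np.int64(166)), (100, np.int64(136), np.int64(169)), (105, np.int64(134), np.int64(181)), (110, np.int64(133), np.int64(186)), (115, np.int64(135), np.int64(185)), (120, np.int64(135), np.int64(189)), (125, np.int64(137), np.int64(158)), (130, np.int64(32), np.int64(64)), (134, np.int64(33), np.int64(39)), (139, np.int64(35), np.int64(
[... 2796 characters left out ...]
, (24, np.int64(46), np.int64(83)), (27, np.int64(43), np.int64(83)), (32, np.int64(46), np.int64(78))]
y [(-32, np.int64(30), np.int64(67)), (-28, np.int64(33), np.int64(70)), (-24, np.int64(30), np.int64(68)), (-20, np.int64(33), np.int64(69)), (-16, np.int64(27), np.int64(38)), (-12, np.int64(144), np.int64(94)), (-8, np.int64(138), np.int64(129)), (-4, np.int64(135), np.int64(160)), (0, np.int64(135), np.int64(164)), (4, np.int64(134), np.int64(169)), (8, np.int64(135), np.int64(162)), (11, np.int64(137), np.int64(119)), (16, np.int64(29), np.int64(70)), (20, np.int64(29), np.int64(71)), (24, np.int64(33), np.int64(69)), (27, np.int64(32), np.int64(72)), (32, np.int64(31), np.int64(66))]
```

```bash
python3 -c "
from cell import *
print(sign_off())"
```

```text
the job is handed in; nothing more can be done
None
```

The ring clamp lies lengthwise on the bed, held between stop and jaw; I stopped the lever at about 11 N, let go and signed off at about 27 s. One early lever stroke hit the end stop at about 70 N before I backed off; sign-off returned no verdict.

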